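# Clamp the chopping board in the one-handed prep frame

## Task

Get the chopping board ready for somebody who cuts with one hand: slide it fully home in its frame, square and snug against both wooden stops, then push the red clamp handle down past its over-centre point until it locks and its rubber foot holds the board tight. Push gently all the way - firm fingertip force, never forcing or slamming the board, the handle or the clamp - and leave the bowl, mug, carrot and peeler alone.

Things in the scene. Friction and masses are not known exactly. Their poses are not given: they have to be found in the camera images.
- prep_frame: fixed frame with wooden stops and toggle clamp. Origin on the table; x points away from the robot at yaw 0, y left, z up. In it (mm): grey base panel x -55..120, y -110..220, top z 20; rear stop face x = 85 (y -105..220), top z 42; side stop block x -55..85, y 130..220, face y = 130, top z 45. The clamp stands on it in the plane x = -10, arm over the board (-y), handle to +y
- stop_corner (a point): inner corner where the faces of the two stops would meet, on the panel's top (20 mm above the table); axes as the frame's
- board: loose white plastic board 160 (its x) x 260 (its y) x 20 mm, 0.65 to 0.95 kg, flat on the panel; origin at the centre of its underside. Starts 4 to 40 mm short of each stop, askew up to 0.06 rad. Home: origin at x 5, y 0, z 20 mm in the frame. Its near (-x) and right (-y) edges overhang the panel, 20 to 40 mm above the table: push there. Slides at 3 to 6 N, may stick up to 15 N if pressed down
- board_corner (a point): bottom corner of the board (its own +x +y corner) that belongs in the stop corner; axes as the board's
- clamp_grip (a point): centre of the red handle grip (79 mm long, 16 wide, 13 thick, free end 38 mm on). Axes: y along the handle to the free end, z out of the upper side (push there). As joint clamp_handle goes 2.35/1.84/1.47/1.01/0.50/0 it lies at frame y 211/231/240/246/249/248, z 153/149/144/135/120/84 mm, x -10, the handle rising to its free end at 1.42/1.12/0.93/0.71/0.44/0 rad
- clamp_handle (a joint): angle (rad) of the handle against the clamp arm: 2.1 to 2.5 open at the start, falls as the handle is pushed down. To 0.47 that takes 1 to 3 N; there the foot meets the board and the push grows to about 12 N near 0.3; dead centre is near 0.12, past it the handle snaps to its hard stop at 0 = locked. Let go between 0.45 and 0.15 it springs back
- spindle_foot (a point): centre of the underside of the clamp spindle's black rubber foot (17 mm across); it comes down at frame x -10, y 102, z 40 mm, on the board's top
- clamp_arm: moving steel arm of the clamp, carrying spindle and handle; origin on its pivot pin at frame x -10, y 150, z 71 mm; its -y axis points along the arm to the spindle, 47 mm from the pin. At the start it is raised about 1 rad, its end some 145 mm above the table
- bowl_centre (a point): centre, half-way up, of a loose stainless steel bowl, 190 mm across, 75 high, to the right of the frame: leave alone
- mug_centre (a point): centre, half-way up, of a loose white china mug, 80 mm across, 90 high, to the near left: leave alone
- carrot_centre (a point): centre of a loose carrot, 163 mm long, 40 thick, lying near the robot to the right: leave alone
- peeler_centre (a point): centre of a loose green-handled peeler, about 125 x 52 x 14 mm, lying near the robot to the left: leave alone

How it is judged:
By the outcome, as a careful person would: the job done as asked, in the order asked, and still so for the second after the job is handed in, with the robot touching nothing.
It also fails if it takes over 72 s, if anything falls off the work surface, if the arm or the gripper's body presses on something with over 40 N, if the wrist force passes 120 N, or if a joint passes its speed limit or range.

## Robot

A 6-joint arm with a two-finger parallel gripper is mounted at the origin on the work surface. World frame = base frame: x ahead of the robot, y to its left, z up, the work surface at z = 0. Lengths are in mm, angles in degrees, forces in N, time in s.
With the tool pointing down it reaches from about 325 to 925 mm from the base axis. Payload 3.1 kg.
Tool frame: the origin (TCP) lies at the very end of the fingers, on their centre line; the grasp point (between the pads) lies grasp_offset behind it (grasp_offset is the distance from the TCP to the grasp point, in mm); z points along the fingers, y is the line along which they close (so a half turn about z gives the same grasp; the last joint's range is limited). The gripper opens to 85 mm and grips with 20 to 120 N. Pads are 22 mm wide; open, the fingers measure 114 mm over their backs; the gripper's body (76 mm by 85 mm) begins 54 mm behind the grasp point. The pads swing forward as they close: fully open they stand 13 mm farther back than shut.
Start: joints at [66.452, 12.427, 92.441, -0, 75.132, -6.429], TCP at [183.965, 597.324, 204.1] pointing down, gripper open.
Joint ranges: [-157.48, 157.48], [-44.54, 120.13], [17.64, 146.25], [-64.5, 244.5], [7.68, 150.69], [-147.95, 147.95]. Speed limits (degrees/s): [159.86, 159.86, 180, 180, 180, 180].

## Interface

Orientations are given as [roll, pitch, yaw] about the fixed x, y, z axes, in that order (R = Rz(yaw) Ry(pitch) Rx(roll)).
In Python, from station import * gives the robot as it stands. Calls block until the motion is done:
- goto(position, orientation): joint-space move of the TCP to a pose.
- move_l(position, attitude=None, speed=150): straight line of the TCP; attitude=None keeps the orientation; speed is the mean speed in mm/s.
- move_j(angles): joint-space move.
- grip(opening, squeeze=None): finger opening in mm; squeeze is the grip in N (None keeps the last); returns when the fingers have stopped.
- wait(seconds).
- solve_ik(position, orientation): joint angles nearest the present ones, or None.
- get_obs(): the state.
- get_image(name): name is "scene" or "top" or "wrist"; returns the picture (384x512x3 uint8, red, green, blue); there is no depth.
- get_calibration(name): a dict with "fx", "fy", "cx", "cy" (pixels), "R" (3x3) and "t" (3): a world point X has camera coordinates R X + t; the wrist camera has in their place "mount" (4x4, takes a point from camera to tool coordinates, whose origin is the TCP and whose axes are the flange's). Camera axes: x right, y down, z forward; pixel columns grow to the right and rows downward; lengths in mm; the calibration is good to about 2 mm. The wrist camera is an equidistant fisheye: a pixel r from the principal point sees the ray r / f radians off the axis. A picture is of the moment at which its call begins: read the wrist's pose just before it. get_calibration takes no time and is no camera call.
A pose or a line that the arm cannot do raises Unreachable and nothing moves.
- sign_off(): hands the job in; it is judged then, once.
Trained networks look in the newest picture that a camera, given by its name, has taken for a name from the list of things; names that differ only in an ending like _2 or _b are one class to them, and where a whole thing is asked for, a point or a joint stands for the part that bears it (a point fixed in the world has none). Each returns a list of dicts, best first, with "score" (0 to 1); they miss things now and then, are a little off and sometimes report something else, mostly with a low value. They report only what shows in the picture. A call takes as long as a camera call.
- spot_in(name, camera): "extent" ([centre column, centre row, width, height] in pixels, round what is visible of it).
- regions_of(name, camera): "region" (384x512 bool, what is visible of it) and "extent" ([centre column, centre row, width, height] in pixels, round what is visible of it).
The state is a dict: "t": time; "joint_pos": joint angles; "qvel": joint speeds; "effort": joint torques, N m; "tcp_pos": TCP position; "ee_rot": TCP orientation; "wrist_force": force on the tool from outside, world axes, zero at the start; "moment": the same for the moment, N m; "grip_width": finger opening in mm; "grip_force": force on a finger pad.
Only numpy, scipy, OpenCV 4.12 (cv2) and the standard library are available. Lean on these libraries where they do the work, as an engineer would, in place of code of your own. Each camera call takes 0.05 s, during which the arm holds its last target. There are 200 camera calls.

## Working session

There is one attempt and no reset: what is moved stays moved. The work goes in short steps, each a Python script; the robot and the scene stay as the last script left them, time stands still between calls to the robot, and variables do not carry over. Pictures are saved under pics/ and viewed, at most 10 in all, crops included, and the job is handed in when it is done.

```bash
ls; mkdir -p pics
python3 - <<'E'
from station import *
import cv2,numpy as np
o=get_obs();print(o)
ims=[]
for n in("scene","top"):
    im=get_image(n);ims.append(im);cv2.imwrite(f"pics/{n}0.png",im[...,::-1])
    c=get_calibration(n);print(n,c)
    for k in("board","prep_frame","clamp_grip","bowl_centre","mug_centre","carrot_centre","peeler_centre","spindle_foot","clamp_arm"):
        print(k,[(round(d["score"],2),np.round(d["extent"]).tolist()) for d in spot_in(k,n)[:2]])
print(get_calibration("wrist"))
E
```

```text
pics
{'t': 0.0, 'joint_pos': array([ 6.64512531e+01,  1.24765719e+01,  9.25278697e+01,  5.59553478e-04,
        7.51331234e+01, -6.42890755e+00]), 'qvel': array([-0.00326855, -0.00928766, -0.03638419, -0.00681326,  0.06434781,
       -0.04651829]), 'effort': array([ 1.68409501e-04, -3.96838546e+01, -3.03856266e+01, -3.45819126e-05,
        9.75866569e-03, -1.81074944e-05]), 'tcp_pos': array([183.60809061, 596.50322681, 202.77592405]), 'ee_rot': array([-1.79863361e+02, -1.59402465e-02,  1.62879997e+02]), 'wrist_force': array([ 0.34094605, -0.79330354,  0.04681532]), 'moment': array([-0.00266069,  0.05493524,  0.00125847]), 'grip_force': 0.0, 'grip_width': 85.59293618327871}
scene {'fx': 463.7465689664439, 'fy': 463.7465689664439, 'cx': 255.10628038100205, 'cy': 194.88547043129782, 'R': array([[-0.44468443,  0.89552401, -0.01710257],
       [ 0.47991152,  0.22209741, -0.84873887],
       [-0.7562676 , -0.38562869, -0.52853555]]), 't': array([ 245.80264309, -123.94593337, 1716.26022517])}
board [(0.63, [221.0, 231.0, 102.0, 48.0])]
prep_frame [(0.84, [242.0, 241.0, 138.0, 92.0])]
clamp_
[... 953 characters left out ...]
48.0, 32.0])]
carrot_centre [(0.75, [312.0, 270.0, 46.0, 26.0]), (0.25, [394.0, 218.0, 62.0, 62.0])]
peeler_centre [(0.81, [178.0, 260.0, 14.0, 42.0])]
spindle_foot [(0.38, [233.0, 187.0, 3.0, 8.0])]
clamp_arm [(0.62, [213.0, 185.0, 48.0, 14.0])]
{'fx': 297.3186396354542, 'fy': 297.3186396354542, 'cx': 251.74592882602565, 'cy': 191.77452458238258, 'mount': array([[ 2.73058275e-04, -9.46945848e-01, -3.21393040e-01,
         8.25690469e+01],
       [ 9.99999438e-01,  5.87796849e-04, -8.82264485e-04,
         2.01038376e-01],
       [ 1.02437051e-03, -3.21392619e-01,  9.46945476e-01,
        -1.69117987e+02],
       [ 0.00000000e+00,  0.00000000e+00,  0.00000000e+00,
         1.00000000e+00]])}
```

Run:
```python
import cv2
s=cv2.imread("pics/scene0.png")[150:310,90:440];t=cv2.imread("pics/top0.png")[130:310,90:440]
cv2.imwrite("pics/s1.png",cv2.resize(s,None,fx=2.28,fy=2.28,interpolation=2))
cv2.imwrite("pics/t1.png",cv2.resize(t,None,fx=2.28,fy=2.28,interpolation=2))
```

```text
(no output)
```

View pics/s1.png

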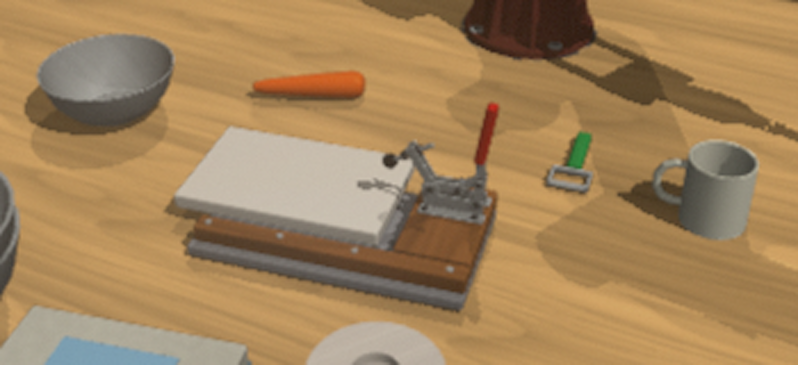

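View pics/t1.png

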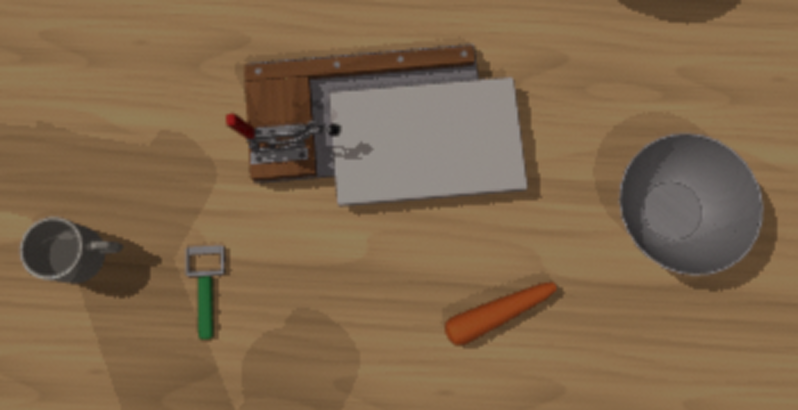

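```bash
cat > h.py <<'E'
from station import *
import numpy as np,cv2
from scipy.spatial.transform import Rotation as Ro
from scipy.optimize import least_squares
def ray(cam,uv,obs=None):
    c=get_calibration(cam); x=(uv[0]-c["cx"])/c["fx"]; y=(uv[1]-c["cy"])/c["fy"]
    if cam=="wrist":
        r=np.hypot(x,y); d=np.array([np.sin(r)*x/r,np.sin(r)*y/r,np.cos(r)])
        T=np.array(c["mount"]); W=Ro.from_euler("xyz",obs["ee_rot"],degrees=True).as_matrix()
        return W@T[:3,3]+obs["tcp_pos"], W@T[:3,:3]@d
    R=np.array(c["R"]); return -R.T@c["t"], R.T@np.array([x,y,1.])
def at_z(cam,uv,z,obs=None):
    o,d=ray(cam,uv,obs); return o+d*(z-o[2])/d[2]
def proj(cam,X,obs=None):
    c=get_calibration(cam)
    if cam=="wrist":
        T=np.array(c["mount"]); W=Ro.from_euler("xyz",obs["ee_rot"],degrees=True).as_matrix()
        p=T[:3,:3].T@(W.T@(np.array(X)-obs["tcp_pos"])-T[:3,3]); th=np.arctan2(np.hypot(p[0],p[1]),p[2]);n=np.hypot(p[0],p[1])
        q=p[:2]/n*th
    else:
        p=np.array(c["R"])@X+c["t"]; q=p[:2]/p[2]
    return np.array([c["fx"]*q[0]+c["cx"],c["fy"]*q[1]+c["cy"]])
E
python3 - <<'E'
from h import *
f=lambda u,v,z:at_z("top",(90+u/2.28,130+v/2.28),z).round(0)
for n,a in dict(b_fl=(331,93,40),b_fr=(513,79,40),b_nr=(527,187,40),b_nl=(338,205,40),rs_fl=(246,66,42),rs_fr=(474,46,42),rs_nr=(476,67,42),sb_nl=(252,180,45),sb_nr=(314,176,45),sb_fr=(312,78,45)).items(): print(n,f(*a))
for n,e in dict(bowl=(394,219,37),mug=(121,240,45),carrot=(312,270,20),peeler=(178,260,7)).items(): print(n,at_z("top",e[:2],e[2]).round())
E
```

```text
b_fl [620.  32.  40.]
b_fr [ 655. -221.   40.]
b_nr [ 503. -243.   40.]
b_nl [463.  12.  40.]
rs_fl [651. 154.  42.]
rs_fr [ 700. -164.   42.]
rs_nr [ 669. -168.   42.]
sb_nl [490. 130.  45.]
sb_nr [500.  47.  45.]
sb_fr [638.  60.  45.]
bowl [ 494. -470.   37.]
mug [380. 361.  45.]
carrot [ 325. -222.   20.]
peeler [332. 191.   7.]
```

```bash
cat > look.py <<'E'
from h import *
import sys
def F(x,y,z,o=(574,-73),a=8.75):
    a=np.radians(a);return [o[0]+x*np.cos(a)-y*np.sin(a),o[1]+x*np.sin(a)+y*np.cos(a),z]
def shot(tag):
    wait(.3);o=get_obs();im=get_image("wrist");cv2.imwrite(f"pics/{tag}.png",im[...,::-1]);np.save(f"pics/{tag}.npy",np.r_[o["tcp_pos"],o["ee_rot"]]);return o,im
E
python3 - <<'E'
from look import *
for tag,p in (("w1",F(-20,60,280)),("w2",F(-60,-60,300))):
    goto(p,[180,0,-171.25]);o,im=shot(tag);print(o["t"],o["tcp_pos"],o["ee_rot"],o["wrist_force"])
    for k in ("board","clamp_grip","spindle_foot","clamp_arm","prep_frame"):
        print(k,[(round(d["score"],2),np.round(d["extent"]).tolist()) for d in spot_in(k,"wrist")[:2]])
    cv2.imwrite(f"pics/{tag}b.png",cv2.resize(im[...,::-1],None,fx=1.56,fy=1.56,interpolation=2))
E
```

```text
3.8417 [545.10293253 -16.36869983 279.950774  ] [ 1.79996415e+02 -5.21932603e-03 -1.71214956e+02] [0.09019402 0.03385381 0.36739009]
board [(0.79, [194.0, 156.0, 177.0, 115.0])]
clamp_grip [(0.95, [372.0, 186.0, 68.0, 42.0])]
spindle_foot [(0.85, [298.0, 174.0, 52.0, 19.0]), (0.39, [195.0, 154.0, 176.0, 114.0])]
clamp_arm [(0.72, [339.0, 188.0, 133.0, 46.0])]
prep_frame [(0.58, [274.0, 185.0, 257.0, 108.0])]
5.0167 [ 523.9490535  -140.30657589  299.706155  ] [ 1.79976559e+02 -1.89615472e-02 -1.71148150e+02] [-0.13953978 -0.11214539 -0.40116972]
board [(0.7, [269.0, 177.0, 174.0, 104.0])]
clamp_grip [(0.86, [439.0, 210.0, 59.0, 36.0]), (0.49, [271.0, 178.0, 169.0, 102.0])]
spindle_foot [(0.73, [378.0, 201.0, 48.0, 19.0]), (0.52, [502.0, 129.0, 19.0, 40.0])]
clamp_arm [(0.87, [412.0, 209.0, 112.0, 44.0])]
prep_frame [(0.63, [343.0, 206.0, 248.0, 100.0]), (0.57, [502.0, 129.0, 20.0, 41.0])]
```

View pics/w1b.png

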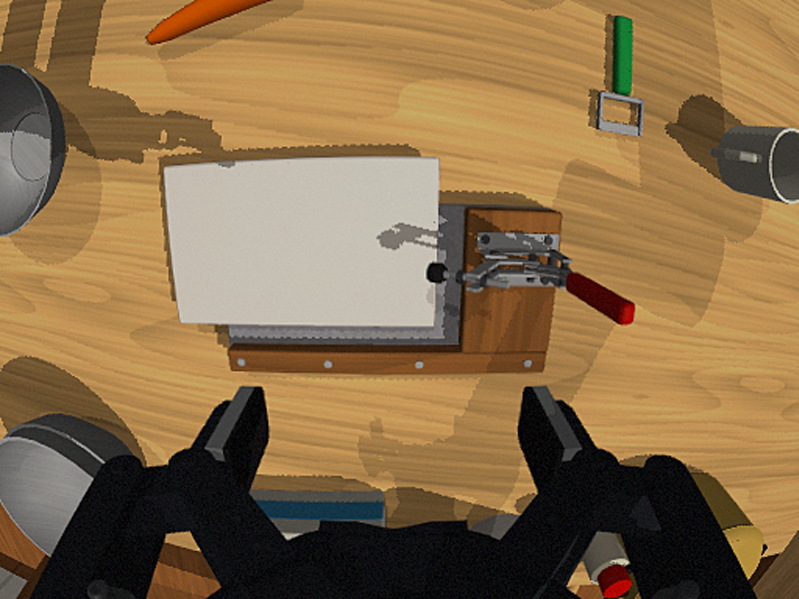

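View pics/w2b.png

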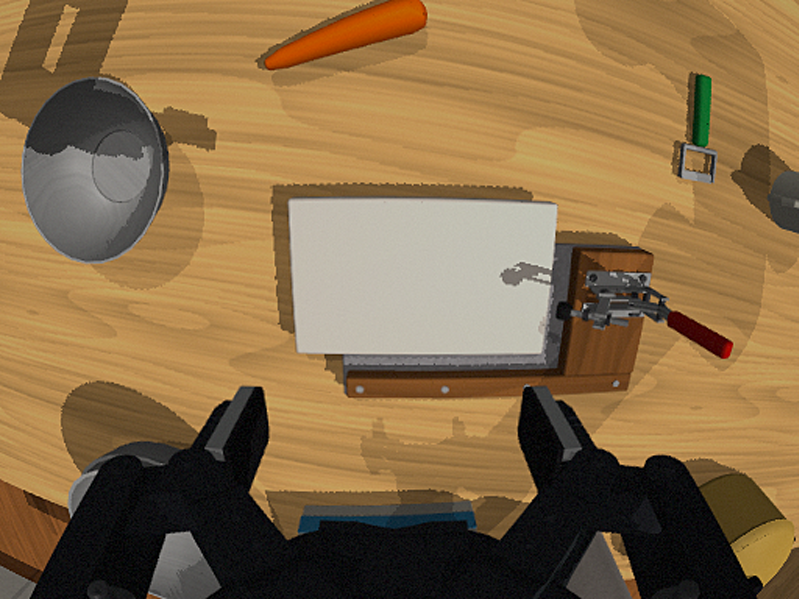

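```bash
cat > fit.py <<'E'
from look import *
def ob(t): a=np.load(f"pics/{t}.npy");return dict(tcp_pos=a[:3],ee_rot=a[3:])
def fit(pts,views,x0,free=True):
    def res(p):
        out=[]
        c,s=np.cos(p[2]),np.sin(p[2])
        for cam,tag,key,uv in views:
            X=np.array(pts[key],float);X=np.array([p[0]+c*X[0]-s*X[1],p[1]+s*X[0]+c*X[1],X[2]+(p[3] if free else 0)])
            o=ob(tag) if cam=="wrist" else None
            out+=list((proj(cam,X,o)-uv))
        return np.array(out)
    r=least_squares(res,x0,loss="soft_l1");return r.x,res(r.x).round(1)
E
python3 - <<'E'
from fit import *
W=lambda t,k,u,v:("wrist",t,k,np.array([u,v])/1.5625)
T=lambda k,u,v:("top",None,k,np.array([90+u/2.28,130+v/2.28]))
fr=dict(A=(-55,130,45),B=(-55,220,45),C=(85,-105,42),D=(85,130,42))
V=[W("w1","A",467,209),W("w1","B",561,212),W("w1","C",231,349),W("w1","D",462,351),W("w2","A",575,249),W("w2","B",652,252),W("w2","C",345,373),T("A",314,176),T("B",252,180),T("C",476,67)]
bd=dict(NR=(-80,-130,20),NL=(-80,130,20),FL=(80,130,20),FR=(80,-130,20))
U=[W("w1","NR",164,165),W("w1","NL",439,157),W("w1","FL",437,325),W("w1","FR",181,323),W("w2","NR",290,199),W("w2","NL",556,205),W("w2","FL",547,354),W("w2","FR",298,352),T("FL",331,93),T("FR",513,79),T("NR",527,187),T("NL",338,205)]
f,r=fit(fr,V,[574,-73,.15,0]);print(f,r)
b,r2=fit(bd,U,[560,-100,.14,20]);print(b,r2)
f3,_=fit(fr,V,[574,-73,.15],False);print(f3)
b3,_=fit({k:(v[0],v[1],40) for k,v in bd.items()},U,[560,-100,.14],False);print(b3)
d=b3[:2]-f3[:2];c,s=np.cos(f3[2]),np.sin(f3[2])
print("board in frame",c*d[0]+s*d[1],-s*d[0]+c*d[1],b3[2]-f3[2])
# handle: triangulate end
def tri(obs):
    A=0;B=0
    for cam,t,k,uv in obs:
        o,d=ray(cam,uv,ob(t) if t else None);d/=np.linalg.norm(d);P=np.eye(3)-np.outer(d,d);A=A+P;B=B+P@o
    return np.linalg.solve(A,B)
for n,O in dict(tip=[W("w1",0,626,313),W("w2",0,727,348),T(0,231,118)],root=[W("w1",0,570,278),W("w2",0,672,316)],foot=[W("w1",0,432,272),W("w2",0,562,311)]).items():
    X=tri(O);d=X[:2]-f3[:2];print(n,X,"frame",c*d[0]+s*d[1],-s*d[0]+c*d[1])
E
```

```text
[ 5.80427131e+02 -7.53321850e+01  1.51339331e-01 -1.13672673e+01] [ 0.1 -0.4 -0.2 -0.1 -0.6 -1.5 -1.4 -1.3  1.5  0.2 -0.3  0.2  1.2  1.1
  1.  -1.3 -0.6 -0.5 -0.8 -2.3]
[ 5.62951617e+02 -1.03912578e+02  1.48478336e-01  1.38176767e+01] [ 0.5  0.9  0.8 -0.2 -1.1  0.5  0.2 -0.1 -0.8 -0.4  1.3 -1.5 -3.1 -0.8
 -0.3  0.3 -1.1 -0.5 -0.2 -1.3  0.1  0.2 -0.3 -0.2]
[ 5.78115808e+02 -7.74625904e+01  1.52513538e-01]
[ 5.61436765e+02 -1.02929716e+02  1.48243040e-01]
board in frame -20.354479838881606 -22.63758184269505 -0.004270497483515184
tip [537.00884749 137.48542006 187.13362232] frame -7.974264741548758 218.69805789847953
root [535.68512454 120.77831082 118.88995861] frame -11.820816032049915 202.385983081321
foot [553.39528747  15.26964636  99.88288659] frame -10.345416490207912 95.41144712607509
```

```bash
cat > push.py <<'E'
from h import *
O=np.array([578.1,-77.5]);A=np.radians(8.73);ORI=[180,0,-171.27]
ex=np.array([np.cos(A),np.sin(A),0]);ey=np.array([-np.sin(A),np.cos(A),0])
def F(x,y,z): return np.r_[O,0]+x*ex+y*ey+[0,0,z]
def inF(p): d=np.array(p)-np.r_[O,0];return np.array([d@ex,d@ey,d[2]])
def push(p,q,step,speed,flim,d=None):
    """from frame point p to q in steps until reaction along motion > flim"""
    p,q=np.array(p,float),np.array(q,float);u=(q-p)/np.linalg.norm(q-p);D=u[0]*ex+u[1]*ey+[0,0,u[2]]
    f0=get_obs()["wrist_force"];n=int(np.ceil(np.linalg.norm(q-p)/step));log=[]
    for i in range(1,n+1):
        c=p+u*min(i*step,np.linalg.norm(q-p));move_l(F(*c),speed=speed);o=get_obs();f=-(o["wrist_force"]-f0)@D
        log.append((round(i*step,1),round(f,1)))
        if f>flim: break
    print("t",round(o["t"],2),"cmd",c.round(1),"act",inF(o["tcp_pos"]).round(1),"log",log[::max(1,len(log)//14)],log[-3:]);return c
E
python3 - <<'E'
from push import *
y=-20
goto(F(-130,y,120),ORI);grip(0,20);print(get_obs()["grip_width"])
move_l(F(-130,y,27),speed=150);wait(.2);print(get_obs()["t"],get_obs()["tcp_pos"],get_obs()["wrist_force"])
c=push((-130,y,27),(-96,y,27),2,25,14)
E
```

```text
-0.0038582465828430304
7.85 [ 453.852239   -117.50140327   28.27051219] [ 0.41606441 -0.13398392  0.19256643]
t 12.1 cmd [-96. -20.  27.] act [-95.9 -20.   27. ] log [(2, np.float64(-0.2)), (4, np.float64(0.4)), (6, np.float64(0.2)), (8, np.float64(0.7)), (10, np.float64(0.2)), (12, np.float64(0.3)), (14, np.float64(0.6)), (16, np.float64(0.3)), (18, np.float64(0.1)), (20, np.float64(0.5)), (22, np.float64(0.3)), (24, np.float64(0.3)), (26, np.float64(0.4)), (28, np.float64(0.3)), (30, np.float64(-0.7)), (32, np.float64(0.4)), (34, np.float64(0.1))] [(30, np.float64(-0.7)), (32, np.float64(0.4)), (34, np.float64(0.1))]
```

Run:
```python
from look import *
o,im=shot("w3");cv2.imwrite("pics/w3b.png",cv2.resize(im[60:,:][...,::-1],None,fx=1.5625,fy=1.5625,interpolation=2))
```

```text
(no output)
```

View pics/w3b.png

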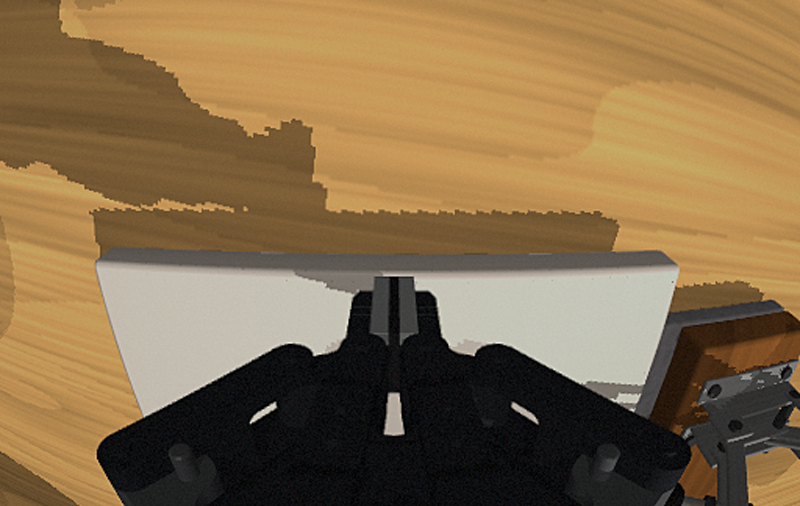

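Run:
```python
from fit import *
from push import *
o=ob("w3");print(o, get_obs()["wrist_force"])
d=lambda X:((proj("wrist",X,o)-[0,60])*1.5625).round()
print("tcp",d(o["tcp_pos"]))
for z in(20,40):
  for x in (-110,-105,-100,-95):print(z,x,d(F(x,-20,z)))
for u,v in((98,262),(677,268),(660,251),(105,250)):
  for z in (20,40): print((u,v),z,inF(at_z("wrist",(u/1.5625,v/1.5625+60),z,o)).round(1))
```

```text
{'tcp_pos': array([ 486.19342053, -111.8163991 ,   26.97443116]), 'ee_rot': array([ 1.79997745e+02, -5.09669699e-03, -1.71269222e+02])} [-0.80145414  0.16764972 -0.11096098]
tcp [394. 265.]
20 -110 [393. 227.]
20 -105 [393. 238.]
20 -100 [393. 249.]
20 -95 [393. 260.]
40 -110 [393. 246.]
40 -105 [393. 259.]
40 -100 [393. 271.]
40 -95 [393. 282.]
(98, 262) 20 [ -89.7 -165.1   20. ]
(98, 262) 40 [ -99.8 -148.6   40. ]
(677, 268) 20 [-87.  118.2  20. ]
(677, 268) 40 [-97.4 102.5  40. ]
(660, 251) 20 [-96.6 105.2  20. ]
(660, 251) 40 [-105.9   91.    40. ]
(105, 250) 20 [ -96.4 -158.7   20. ]
(105, 250) 40 [-105.8 -142.9   40. ]
```

Run:
```python
from push import *
im=get_image("scene");c=proj("scene",get_obs()["tcp_pos"]);print(c,get_obs()["t"])
x0,y0=int(c[0])-80,int(c[1])-60;print(x0,y0)
for X in [F(-96,-20,27),F(-107,-20,27),F(-85,-20,27),F(-100,-20,40),F(-100,-150,40),F(-100,108,40),F(60,-150,40),F(60,108,40),F(60,108,20)]: print((proj("scene",X)-[x0,y0])*5)
cv2.imwrite("pics/s2.png",cv2.resize(im[y0:y0+115,x0:x0+160,::-1],None,fx=5,fy=5,interpolation=2))
```

```text
[231.19509065 215.63578302] 12.5
151 155
[400.93963987 303.21910298]
[407.29078279 293.20728256]
[394.50620101 313.36065314]
[402.29675004 281.44078075]
[201.3081179  248.02916934]
[610.34554241 316.02604725]
[ 81.08946063 400.25451172]
[526.87478244 484.13586659]
[527.4693157  513.90086273]
```

View pics/s2.png

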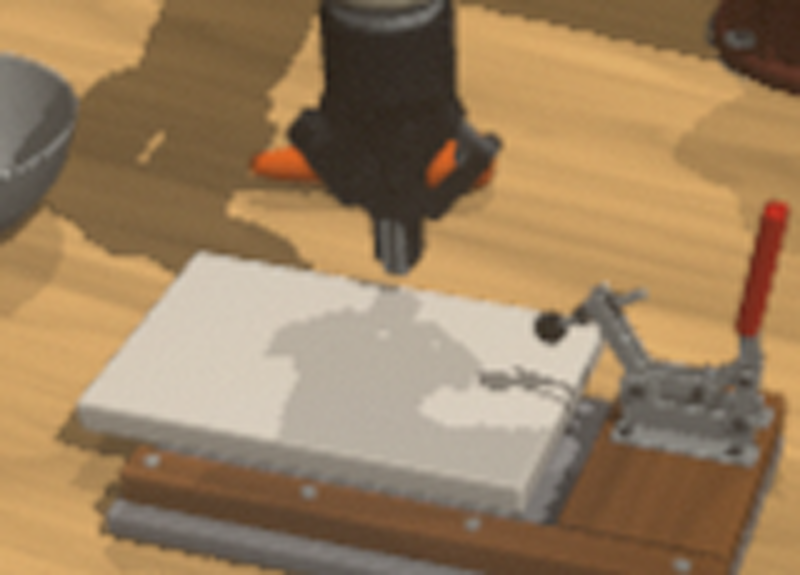

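Run:
```python
from push import *
import station
print(getattr(station,"grasp_offset",None))
y=-20;z=7
move_l(F(-135,y,27),speed=200);move_l(F(-135,y,z),speed=100);wait(.2);print(get_obs()["wrist_force"])
c=push((-135,y,z),(-90,y,z),3,60,9)
```

```text
18.700000000000003
[-0.89275045  0.18680221  0.60540947]
t 17.14 cmd [-90. -20.   7.] act [-89.6 -20.    7.1] log [(3, np.float64(-1.6)), (6, np.float64(-1.0)), (9, np.float64(-1.7)), (12, np.float64(-2.3)), (15, np.float64(-0.2)), (18, np.float64(-0.2)), (21, np.float64(-0.9)), (24, np.float64(-0.5)), (27, np.float64(1.5)), (30, np.float64(2.5)), (33, np.float64(1.1)), (36, np.float64(0.2)), (39, np.float64(1.2)), (42, np.float64(1.1)), (45, np.float64(0.8))] [(39, np.float64(1.2)), (42, np.float64(1.1)), (45, np.float64(0.8))]
```

Run:
```python
from look import *
o,im=shot("w4");cv2.imwrite("pics/w4b.png",cv2.resize(im[60:,:][...,::-1],None,fx=1.5625,fy=1.5625,interpolation=2));print(o["wrist_force"],o["t"])
```

```text
[-2.0125596  -0.29198958  0.14989974] 17.4417
```

View pics/w4b.png

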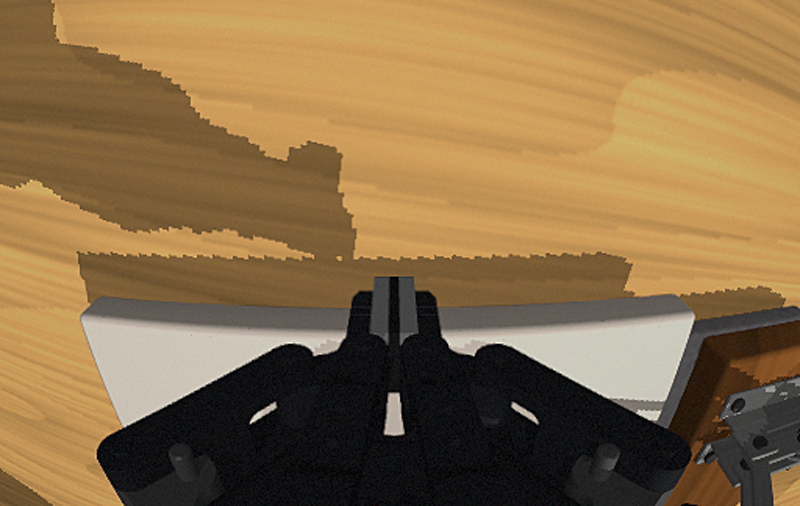

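Run:
```python
from fit import *
from push import *
o=ob("w4")
for u,v in((81,312),(694,318),(88,298),(680,296)):
  for z in (20,35,40): print((u,v),z,inF(at_z("wrist",(u/1.5625,v/1.5625+60),z,o)).round(1))
```

```text
(81, 312) 20 [ -66.  -168.4   20. ]
(81, 312) 35 [ -76.2 -154.2   35. ]
(81, 312) 40 [ -79.6 -149.4   40. ]
(694, 318) 20 [-63.6 121.4  20. ]
(694, 318) 35 [-74.  107.8  35. ]
(694, 318) 40 [-77.5 103.2  40. ]
(88, 298) 20 [ -74.3 -161.    20. ]
(88, 298) 35 [ -83.7 -147.4   35. ]
(88, 298) 40 [ -86.9 -142.9   40. ]
(680, 296) 20 [-76.6 108.5  20. ]
(680, 296) 35 [-85.8  96.1  35. ]
(680, 296) 40 [-88.9  92.   40. ]
```

Run:
```python
from push import *
z=7;y=-20
c=push((-90,y,z),(-80,y,z),.7,40,8)
move_l(F(-120,y,z),speed=150);move_l(F(-120,y,80),speed=250)
move_l(F(5,-200,80),speed=300);move_l(F(5,-200,z),speed=200);wait(.2);print(get_obs()["wrist_force"],get_obs()["t"])
c=push((5,-200,z),(5,-152,z),4,60,9)
```

```text
t 19.99 cmd [-83. -20.   7.] act [-85.1 -19.8   6.9] log [(0.7, np.float64(2.2)), (1.4, np.float64(3.5)), (2.1, np.float64(2.8)), (2.8, np.float64(3.5)), (3.5, np.float64(2.5)), (4.2, np.float64(3.2)), (4.9, np.float64(3.9)), (5.6, np.float64(6.3)), (6.3, np.float64(7.2)), (7.0, np.float64(8.7))] [(5.6, np.float64(6.3)), (6.3, np.float64(7.2)), (7.0, np.float64(8.7))]
[-0.12844416  0.75869457  0.08241368] 22.4333
t 25.43 cmd [   5. -152.    7.] act [   5.  -152.     7.1] log [(4, np.float64(0.5)), (8, np.float64(1.5)), (12, np.float64(0.6)), (16, np.float64(0.9)), (20, np.float64(1.1)), (24, np.float64(0.0)), (28, np.float64(0.5)), (32, np.float64(0.8)), (36, np.float64(1.1)), (40, np.float64(0.6)), (44, np.float64(2.3)), (48, np.float64(3.2))] [(40, np.float64(0.6)), (44, np.float64(2.3)), (48, np.float64(3.2))]
```

Run:
```python
from push import *
z=7
c=push((5,-152,z),(5,-142,z),2,40,11)
c=push(c,(5,-124,z),.8,40,10.5)
```

```text
t 26.68 cmd [   5. -142.    7.] act [   4.8 -142.2    7.1] log [(2, np.float64(0.0)), (4, np.float64(1.2)), (6, np.float64(1.7)), (8, np.float64(1.7)), (10, np.float64(1.2))] [(6, np.float64(1.7)), (8, np.float64(1.7)), (10, np.float64(1.2))]
t 30.68 cmd [   5.  -129.2    7. ] act [   4.9 -135.2    7.3] log [(0.8, np.float64(0.7)), (1.6, np.float64(1.4)), (2.4, np.float64(1.0)), (3.2, np.float64(1.6)), (4.0, np.float64(2.0)), (4.8, np.float64(1.9)), (5.6, np.float64(1.5)), (6.4, np.float64(2.0)), (7.2, np.float64(0.3)), (8.0, np.float64(2.7)), (8.8, np.float64(5.6)), (9.6, np.float64(6.0)), (10.4, np.float64(9.0)), (11.2, np.float64(9.3)), (12.0, np.float64(10.3)), (12.8, np.float64(12.3))] [(11.2, np.float64(9.3)), (12.0, np.float64(10.3)), (12.8, np.float64(12.3))]
```

```bash
cat > clamp.py <<'E'
from push import *
from scipy.interpolate import PchipInterpolator as P
q=[0,.5,1.01,1.47,1.84,2.35]
fy,fz,ft=(P(q,v) for v in([248,249,246,240,231,211],[84,120,135,144,149,153],[0,.44,.71,.93,1.12,1.42]))
def wp(a,gap,s=15,L=20,k=.6):
    th=float(ft(a));phi=k*th
    y=fy(a)+s*np.cos(th)-np.sin(th)*(6.5+gap);z=fz(a)+s*np.sin(th)+np.cos(th)*(6.5+gap)
    y+=L*np.sin(phi);z-=L*np.cos(phi)
    return F(-10,float(y),float(z)),[180-np.degrees(phi),0,-171.27],-np.sin(th)*ey+np.cos(th)*np.array([0,0,1])
E
python3 - <<'E'
from clamp import *
from fit import ob
for t in("w3","w4"):
    o=ob(t)
    for L in (0,10,15,20,25,30):
        print(t,L,[((proj("wrist",o["tcp_pos"]+np.array([0,0,L])-h*ex,o)-[0,60])*1.5625).round()[1] for h in (5,11)])
z=7
print(get_obs()["t"])
move_l(F(5,-165,z),speed=150);move_l(F(5,-165,80),speed=250)
move_l(F(-115,0,80),speed=300);move_l(F(-115,0,z),speed=200);wait(.15)
c=push((-115,0,z),(-88,0,z),9,60,9)
c=push(c,(-80,0,z),.8,40,8)
move_l(F(-115,0,z),speed=150)
for a in np.linspace(2.35,0,8):
    p,r,n=wp(a,20 if a>2 else 0);print(round(a,2),inF(p).round(),np.round(r),solve_ik(p,r) is not None)
print(get_obs()["t"])
E
```

```text
w3 0 [np.float64(254.0), np.float64(240.0)]
w3 10 [np.float64(265.0), np.float64(250.0)]
w3 15 [np.float64(271.0), np.float64(256.0)]
w3 20 [np.float64(277.0), np.float64(262.0)]
w3 25 [np.float64(283.0), np.float64(268.0)]
w3 30 [np.float64(290.0), np.float64(275.0)]
w4 0 [np.float64(254.0), np.float64(240.0)]
w4 10 [np.float64(265.0), np.float64(250.0)]
w4 15 [np.float64(271.0), np.float64(256.0)]
w4 20 [np.float64(277.0), np.float64(262.0)]
w4 25 [np.float64(283.0), np.float64(268.0)]
w4 30 [np.float64(290.0), np.float64(275.0)]
30.6833
t 33.92 cmd [-88.   0.   7.] act [-87.5  -0.1   7.1] log [(9, np.float64(0.0)), (18, np.float64(0.2)), (27, np.float64(0.1))] [(9, np.float64(0.0)), (18, np.float64(0.2)), (27, np.float64(0.1))]
t 36.17 cmd [-80.8   0.    7. ] act [-84.3   0.3   6.4] log [(0.8, np.float64(0.4)), (1.6, np.float64(-0.2)), (2.4, np.float64(-0.2)), (3.2, np.float64(0.7)), (4.0, np.float64(-0.5)), (4.8, np.float64(5.1)), (5.6, np.float64(6.9)), (6.4, np.float64(7.9)), (7.2, np.float64(10.5))] [(5.6, np.float64(6.9)), (6.4, np.float64(7.9)), (7.2, np.float64(10.5))]
2.35 [-10. 202. 159.] [ 131.    0. -171.] True
2.01 [-10. 219. 159.] [ 138.    0. -171.] True
1.68 [-10. 249. 147.] [ 144.    0. -171.] True
1.34 [-10. 257. 140.] [ 150.    0. -171.] True
1.01 [-10. 261. 131.] [ 156.    0. -171.] True
0.67 [-10. 264. 121.] [ 161.    0. -171.] True
0.34 [-10. 265. 102.] [ 169.    0. -171.] True
0.0 [-10. 263.  70.] [ 180.    0. -171.] True
36.5417
```

```bash
cat >> clamp.py <<'E'
K=dict(L=23,k=.45)
def sweep(a0,a1,n,g0=0,g1=0,speed=60,lim=16):
    for a,g in zip(np.linspace(a0,a1,n),np.linspace(g0,g1,n)):
        p,r,nn=wp(a,g,**K);move_l(p,r,speed=speed);o=get_obs();f=o["wrist_force"]@nn
        print(round(a,2),round(g,1),"f",round(f,1),np.abs(o["wrist_force"]).max().round(1),end=" | ")
        if f>lim: print("LIM");break
    print("t",o["t"],inF(o["tcp_pos"]).round(1));return a,g
E
python3 - <<'E'
from clamp import *
move_l(F(-115,0,200),speed=300)
p,r,n=wp(2.35,18,**K)
goto(p+[0,0,60],r);move_l(p,speed=120);wait(.2);print(get_obs()["wrist_force"],get_obs()["t"])
sweep(2.35,2.3,5,18,0)
sweep(2.2,.9,14)
im=get_image("scene");c=proj("scene",F(-10,200,100)).astype(int);x0,y0=c[0]-80,c[1]-65;print(x0,y0)
cv2.imwrite("pics/s3.png",cv2.resize(im[y0:y0+115,x0:x0+160,::-1],None,fx=5,fy=5,interpolation=2))
E
```

```text
[ 0.74750692  0.03572652 -0.05572611] 39.0167
2.35 18.0 f -0.1 0.3 | 2.34 13.5 f -0.2 0.5 | 2.33 9.0 f 0.2 0.2 | 2.31 4.5 f -0.7 0.7 | 2.3 0.0 f 0.2 0.4 | t 40.2667 [-10.  223.4 150.1]
2.2 0.0 f 0.0 1.0 | 2.1 0.0 f -0.1 0.5 | 2.0 0.0 f -0.7 0.6 | 1.9 0.0 f 0.1 0.3 | 1.8 0.0 f 0.8 1.4 | 1.7 0.0 f 0.4 0.5 | 1.6 0.0 f 0.7 0.7 | 1.5 0.0 f 0.1 1.0 | 1.4 0.0 f -0.3 1.3 | 1.3 0.0 f 1.1 0.9 | 1.2 0.0 f -0.0 1.1 | 1.1 0.0 f 0.6 0.9 | 1.0 0.0 f 1.0 1.0 | 0.9 0.0 f 0.1 0.3 | t 43.7667 [-10.2 261.8 124.6]
217 158
```

View pics/s3.png

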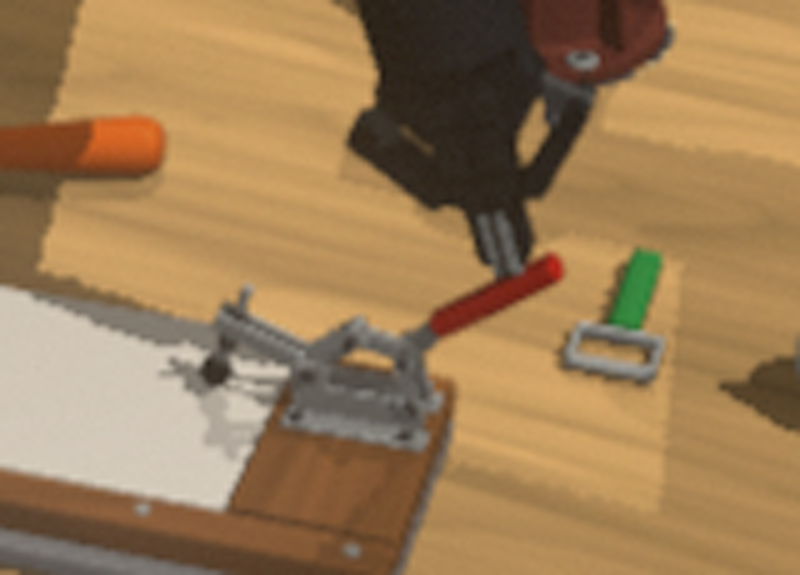

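Run:
```python
from clamp import *
sweep(.82,.5,5)
print(sweep(.46,.0,20,speed=30,lim=17))
```

```text
0.82 0.0 f 1.1 1.1 | 0.74 0.0 f 0.3 1.1 | 0.66 0.0 f -0.3 0.5 | 0.58 0.0 f 0.7 0.9 | 0.5 0.0 f -0.6 0.7 | t 45.0667 [-10.2 264.6 109.6]
0.46 0.0 f 1.1 0.9 | 0.44 0.0 f 4.2 4.2 | 0.41 0.0 f 5.0 4.9 | 0.39 0.0 f 5.6 5.5 | 0.36 0.0 f 6.1 6.0 | 0.34 0.0 f 7.7 8.1 | 0.31 0.0 f 7.9 8.2 | 0.29 0.0 f 9.1 9.6 | 0.27 0.0 f 9.4 9.7 | 0.24 0.0 f 10.1 10.4 | 0.22 0.0 f 9.3 9.7 | 0.19 0.0 f 7.5 7.9 | 0.17 0.0 f 7.3 7.7 | 0.15 0.0 f 5.1 5.2 | 0.12 0.0 f 3.7 4.0 | 0.1 0.0 f 1.4 1.6 | 0.07 0.0 f -0.1 0.3 | 0.05 0.0 f 0.3 0.6 | 0.02 0.0 f 0.5 0.5 | 0.0 0.0 f -0.2 0.3 | t 50.0667 [-10.2 263.2  67.3]
(np.float64(0.0), np.float64(0.0))
```

Run:
```python
from clamp import *
from look import shot
sweep(0,0,5,-.8,-4,speed=30,lim=5)
p=get_obs()["tcp_pos"];move_l(p+[0,0,120],speed=200);goto(list(F(-60,60,250)),ORI);o,im=shot("w5");print(o["t"],o["wrist_force"])
cv2.imwrite("pics/w5b.png",cv2.resize(im[60:270,120:440][...,::-1],None,fx=2.5,fy=2.5,interpolation=2))
```

```text
0.0 -0.8 f -0.2 0.3 | 0.0 -1.6 f 0.3 0.6 | 0.0 -2.4 f -0.2 0.3 | 0.0 -3.2 f 0.5 0.7 | 0.0 -4.0 f 2.2 2.2 | t 51.3167 [ -9.8 263.   63.7]
53.25 [-0.68015913 -0.08354958 -0.80846868]
```

View pics/w5b.png

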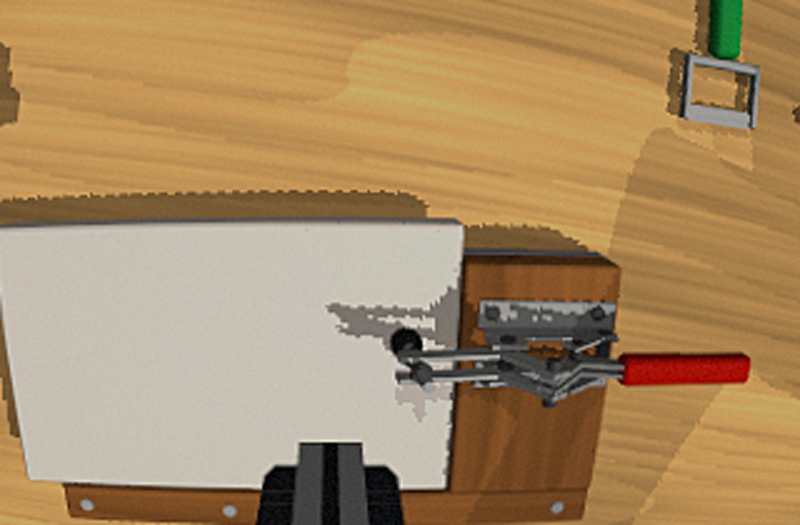

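The wrist picture shows the board tight against both stops: side face along x≈455, rear face along y≈487. The red handle lies flat (620–748, 368) and the black foot is down on the board at (406, 342), so I am handing the job in.

```bash
python3 -c "
from station import *
print(sign_off())"
```

```text
the job is handed in; nothing more can be done
None
```

The job is handed in at about 53 s: the last wrist picture shows the board snug against both stops and the clamp handle flat in its locked position, with no push above about 12 N, and the bowl, mug, carrot and peeler were not touched.

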